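# Clamp an oilstone in its holder with the snap-over flap

### The job

Make the oilstone fast in its holder for honing. First, with the flap still laid back, slide the stone along its tray until it is home and push it firmly but gently (about 9 N, not over 25 N) against the end stop; then tip the spring flap over by its lever until it snaps across onto the stone, and press on the flap for a moment (about 8 N, never more than 18 N) to bed its pad. Leave the stone home with the flap snapped over it, let go of everything, and do not disturb the things lying around.

Things in the scene. Friction and masses are not known exactly. Their poses are not given: they have to be found in the camera images.
- holder: Grey oilstone holder screwed to the bench (cannot move): base plate 204 x 78 x 10 mm. Origin: centre of its underside; x points along the tray from flap end to end stop, z up. The stone lies on the plate between two low rails (4 mm high, 6 mm thick, inner faces 46 mm apart, x = -33 to +77 mm). It stands roughly crosswise before the robot, end stop to the left.
- end_stop: Steel end stop bar across the holder's far end, 14 mm thick, 50 mm wide, from 10 to 26 mm above the bench. Origin: lower middle of the face that the stone must touch, in the holder's frame at x = +82 mm, z = 10 mm; axes as the holder.
- stop_face (a point): Centre of that face of the end stop, in the holder's frame at x = +82 mm, z = 20 mm; axes as the holder.
- stone: Reddish-brown oilstone, a block 130 x 42 x 20 mm, 0.2 to 0.35 kg, lying loose on the base plate (top 30 mm above the bench, 16 mm proud of the rails), 6 to 19 mm short of the end stop. Origin: centre of its underside; its y axis is its long side, along the holder's x. Home: origin 65 mm from the stop face. Grip it across the 42 mm, or push it; sliding takes up to 5 N.
- hinge (a point): Middle of the flap's hinge pin, in the holder's frame at x = -78 mm, y = 0, z = 14 mm; the pin runs along the holder's y. Two cheeks beside it are 24 mm high above the bench, and two park stop pins 19 mm behind it (holder -x) 21 mm. The home stone's near end is 30 mm in front of the pin (holder +x).
- flap_tip (a point): Axis of the rounded bar (6 mm thick, 28 mm wide) at the end of the flap's lever (4 mm steel plate, 28 mm wide), 70 mm from the hinge pin. Parked, the lever leans 50 degrees back from upright, away from the stone: this point is 54 mm behind the hinge and 59 mm above the bench; closed, 30 to 40 mm in front of it and 71 to 78 mm up. A thumb screw sticks out of the lever's back just below it.
- flap_nose (a point): Point on top of the flap's nose, a 22 mm wide arm on the lever; up to 75 mm above the bench when parked, level over the stone's near end when closed. It carries the pad on a screw spindle, 45 mm from the hinge. The thumb screw (head 12 mm wide, 62 mm from the pin) stands 3 to 9 mm out of the lever's back face. Both screws are set differently each time: find contact by feel.
- flap (a joint): Flap angle, rad: 0 parked, grows as the lever tips towards the stone (upright at 0.87). Springs resist with 0.26 N m at 0 (4 N square to the lever's end; a level push rubs and binds, so follow the end's arc), falling to zero at the snap point 0.66, then drive it over until the pad rests on the stone at 1.29 to 1.45. Pushing the lever's end on, level, then presses the pad on the stone: solid.
- calculator: Bystander: cream desk calculator 140 x 82 x 27 mm lying on the bench beyond the holder. Origin: centre of its underside. Leave alone.
- grease_tin: Bystander: round green tin with a pale lid, diameter 67 mm, 48 mm high, beyond the holder. Origin: centre of its underside. Leave alone.
- pencil_marker: Bystander: thin red and black marker pen 130 mm long, on the bench to the left. Origin: centre of its underside. Leave alone.
- valve: Bystander: bright steel engine valve 88 mm long, on the bench to the right. Origin: centre of its underside. Leave alone.
There are look-alikes about, which are no part of the job. There is more than one size of the stone; the job needs the larger.

How it is judged:
By the outcome, as a careful person would: the job done as asked, in the order asked, and still so for the second after the job is handed in, with the robot touching nothing.
It also fails if it takes over 64 s, if anything falls off the work surface, if the arm or the gripper's body presses on something with over 40 N, if the wrist force passes 120 N, or if a joint passes its speed limit or range.

### The arm

A 6-joint arm with a two-finger parallel gripper is mounted at the origin on a cart in front of the work surface, level with it; the furniture and walls round the work are solid. World frame = base frame: x ahead of the robot, y to its left, z up, the work surface at z = 0. Lengths are in m, angles in rad, forces in N, time in s.
With the tool pointing down it reaches from about 0.3 to 1 m from the base axis. Payload 5.1 kg.
Tool frame: the origin (TCP) lies at the very end of the fingers, on their centre line; the grasp point (between the pads) lies 19 mm behind it (r.grip_depth is the distance from the TCP to the grasp point, in m); z points along the fingers, y is the line along which they close (so a half turn about z gives the same grasp; the last joint's range is limited). The gripper opens to 95 mm and grips with 3 to 60 N. Pads are 20 mm wide; open, the fingers measure 119 mm over their backs; the gripper's body (75 mm by 180 mm) begins 59 mm behind the grasp point.
Start: joints at [-1.297, 0.124, 1.65, -0, 1.367, -0.083], TCP at [0.227, -0.609, 0.215] pointing down, gripper open.
Joint ranges: [-2.61, 2.61], [-1.02, 2.33], [0.03, 2.71], [-1.35, 4.49], [0.32, 2.68], [-2.91, 2.91]. Speed limits (rad/s): [2.57, 2.57, 3.14, 3.14, 3.14, 3.14].

### API

Orientations are given as a unit quaternion [x, y, z, w].
In Python, from plant import r gives the robot as it stands. The module is installed in compiled form; this text tells all that it offers.
- The arm moves only by the tool jog_arm, never from a script. Its arguments are lists of equal length, an entry for each row: "translation": the shift along the tool's x, y, z in mm, a list of three; "turn": the turn about the tool's z in rad; "hand": the gripper command: -1 is shut, 1 is fully open, values between are in proportion. In form: {"translation": [[dx, dy, dz], ...], "turn": [turn, ...], "hand": [hand, ...]}. A call has 1 to 5 rows; each row shifts and turns the commanded pose from where the row before left it, along the tool's axes as they then stand; what a row does not reach is not made up. A row lasts 1/12 s, in which the tool goes at most 41.7 mm and 7.16 degrees, less where a joint would pass 70% of its speed; a pose out of reach is approached as far as the arm can. A call with a gripper value outside its range is refused whole. The fingers move at their own pace and stop on an object; "squeeze" is the grip in N (left out, the last holds). Time passes only in rows, so rows that do not move let the fingers close. It gives the time, the measured TCP pose, the force, the opening and the grip force at its end, in the units of the state.
- r.read_state(): the state, without advancing time (a new reading comes with each control period).
- r.grab_frame(name): name is "side" or "top" or "wrist"; returns a dict with "color" (384x512x3 uint8, blue, green, red), "fx", "fy", "cx", "cy" (pixels), "cam_to_world" (4x4, takes a point from camera to world coordinates). Camera axes: x right, y down, z forward; pixel columns grow to the right and rows downward; lengths in m; the calibration is good to about 2 mm. The wrist camera is an equidistant fisheye: a pixel r from the principal point sees the ray r / f radians off the axis. A picture is of the moment at which its call begins. There is no depth.
- r.hand_in(): hands the job in; it is judged then, once.
The state is a dict: "time_s": time; "joint_positions": joint angles; "joint_velocities": joint speeds; "tau": joint torques, N m; "tcp_pos": TCP position; "orientation": TCP orientation; "contact_force": force on the tool from outside, world axes, zero at the start; "ft_torque": the same for the moment, N m; "finger_gap": opening from 0.0 (shut) to 1.0 (fully open); "grasp_force": force on a finger pad.
Only numpy, scipy, OpenCV 4.12 (cv2) and the standard library are available. Lean on these libraries where they do the work, as an engineer would, in place of code of your own. Each camera call takes 0.05 s, during which the arm holds its last target. There are 200 camera calls.

## Working session

There is one attempt and no reset: what is moved stays moved. The work goes in short steps, Python scripts to look and compute and a tool call to move; the robot and the scene stay as the last step left them, time stands still between calls to the robot, and variables do not carry over. Pictures are saved under pics/ and viewed, at most 10 in all, crops included, and the job is handed in when it is done.

Besides the shell and the picture viewer there is one more tool, called by a JSON object that holds its "method" and its "body". jog_arm: Moves the arm, as the interface text tells. Its arguments: {"type":"object","properties":{"translation":{"type":"array","items":{"type":"array","items":{"type":"number"}}},"turn":{"type":"array","items":{"type":"number"}},"hand":{"type":"array","items":{"type":"number"}},"squeeze":{"type":"number"}},"required":["translation","turn","hand"]}

```bash
mkdir -p pics; python3 - <<'E'
from plant import r
import cv2,numpy as np,pickle
fs={n:r.grab_frame(n) for n in("top","side")}
pickle.dump(fs,open('f0.pkl','wb'))
for n,f in fs.items():
    cv2.imwrite(f'pics/{n}0.png',cv2.resize(f['color'],(800,600),interpolation=cv2.INTER_CUBIC))
    print(n,f['fx'],f['cx'],f['cy'],np.round(f['cam_to_world'],3))
s=r.read_state();print(s)
E
```

```text
top 423.88646922342855 252.26450913847853 200.20297486595956 [[-0.025 -0.998  0.051  0.524]
 [-1.     0.025  0.008 -0.03 ]
 [-0.009 -0.051 -0.999  1.265]
 [ 0.     0.     0.     1.   ]]
side 435.1118061504405 255.65596328626665 195.16029805362274 [[-0.995 -0.078  0.068  0.52 ]
 [-0.103  0.656 -0.747  0.852]
 [ 0.014 -0.75  -0.661  0.832]
 [ 0.     0.     0.     1.   ]]
{'time_s': 0.1, 'joint_positions': array([-1.29657612e+00,  1.24434807e-01,  1.65150230e+00, -4.20095528e-05,
        1.36749159e+00, -8.25811773e-02]), 'joint_velocities': array([ 0.00240298, -0.0014768 , -0.00281585, -0.00012587, -0.00063947,
       -0.00103494]), 'tau': array([ 4.27138157e-04, -4.18882155e+01, -3.61094391e+01,  7.76945706e-02,
        4.61929548e-02, -7.28676400e-05]), 'tcp_pos': array([ 0.22685066, -0.60852659,  0.21353402]), 'orientation': array([ 9.84127587e-01,  1.77459992e-01, -1.08303837e-04, -9.11843414e-04]), 'contact_force': array([-0.08009751,  0.95222542,  0.13357602]), 'ft_torque': array([-0.0502648 ,  0.02365272,  0.03577795]), 'grasp_force': 0.0, 'finger_gap': 0.9974581519199224}
```

View pics/top0.png

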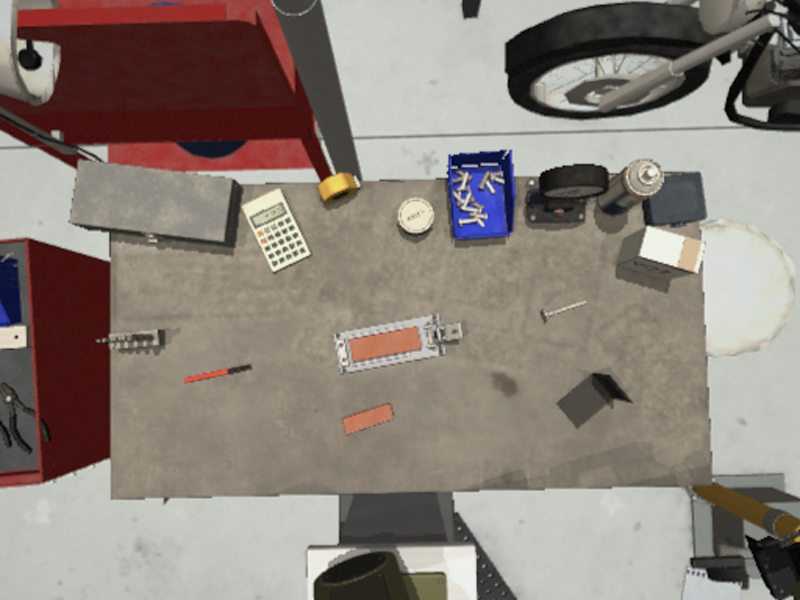

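View pics/side0.png

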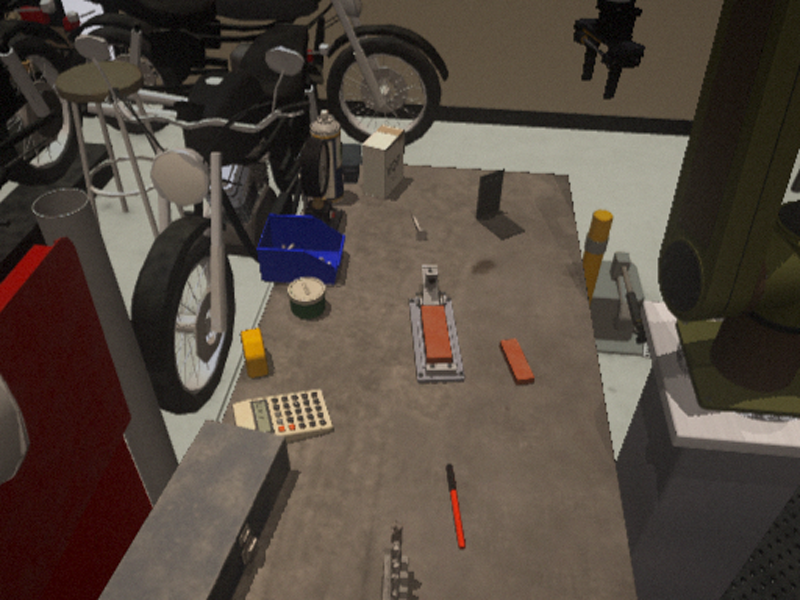

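The larger stone is at (385,344) in the top view, in the holder. The smaller loose one at (368,418) is a look-alike lying on the bench. The lever is at the right, about (452,331), and the end stop at the left, about (342,352). I'll confirm with a crop and measure.

```bash
cat > h.py <<'E'
import numpy as np,cv2
def ray(f,px,fish=False):
    d=np.array([(px[0]-f['cx'])/f['fx'],(px[1]-f['cy'])/f['fy'],1.])
    if fish:
        t=np.hypot(d[0],d[1]); d=np.array([*(d[:2]/max(t,1e-9)*np.sin(t)),np.cos(t)])
    M=f['cam_to_world']; return M[:3,3],M[:3,:3]@d
def onz(f,px,z,fish=False):
    o,d=ray(f,px,fish); return o+d*(z-o[2])/d[2]
def red(im):
    h=cv2.cvtColor(im,cv2.COLOR_BGR2HSV)
    return (((h[...,0]<14)|(h[...,0]>172))&(h[...,1]>90)&(h[...,2]>70)).astype(np.uint8)
E
python3 - <<'E'
from h import *
import pickle
fs=pickle.load(open('f0.pkl','rb'))
f=fs['top'];im=f['color']
m=red(im);m[:190]=0;m[250:]=0;m[:,:205]=0;m[:,290:]=0
c=max(cv2.findContours(m,0,2)[0],key=cv2.contourArea)
b=cv2.minAreaRect(c);print(b)
P=np.array([onz(f,p,.03) for p in cv2.boxPoints(b)]);print(P.round(4),[np.linalg.norm(P[i]-P[i-1]).round(4) for i in range(4)],P.mean(0).round(4))
cv2.imwrite('pics/c1.png',cv2.resize(im[190:285,200:310],None,fx=6,fy=6,interpolation=cv2.INTER_CUBIC))
E
```

```text
((246.0559844970703, 219.80799865722656), (14.48972225189209, 44.005821228027344), 79.69515228271484)
[[ 0.541   0.0666  0.03  ]
 [ 0.5608 -0.0601  0.03  ]
 [ 0.5192 -0.0665  0.03  ]
 [ 0.4994  0.0599  0.03  ]] [np.float64(0.0421), np.float64(0.1282), np.float64(0.0421), np.float64(0.128)] [ 0.5301 -0.      0.03  ]
```

View pics/c1.png

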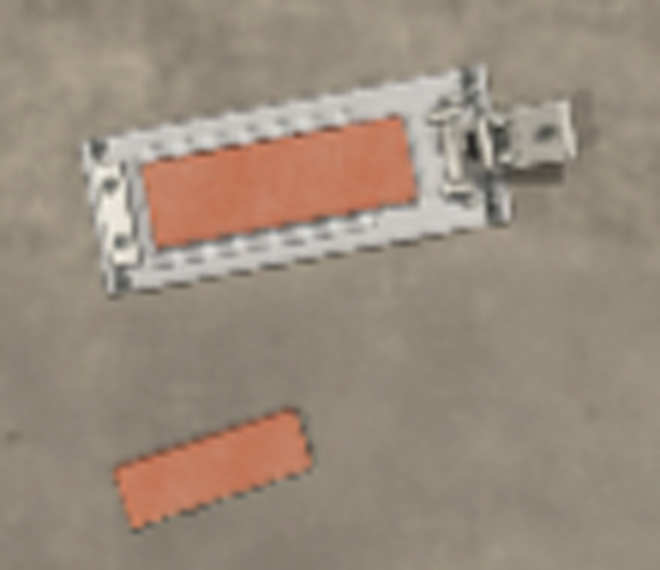

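The crop confirms it: the large stone (crop centre 280,182) is inside the holder, and the small one (215,468) lies loose. The end stop is at the left (118,215), and the lever leans off to the right (540,140). Next I'll work out the holder frame.

```bash
python3 - <<'E'
from h import *
import pickle
fs=pickle.load(open('f0.pkl','rb'));f=fs['top']
C=np.array([onz(f,np.array(p)/6+[200-.4,190-.4],.01) for p in((82,143),(108,297),(485,68),(510,218))])
c=C.mean(0);u=(C[2:].mean(0)-C[:2].mean(0));print(c,np.linalg.norm(u),-u/np.linalg.norm(u),np.linalg.norm(C[0]-C[1]))
S=np.array([.5301,0,.03]);
th=0.155;ex=np.array([-np.sin(th),np.cos(th),0]);ey=np.array([-np.cos(th),-np.sin(th),0])
print('stone in holder',(S-c)@ex,(S-c)@ey,'home 17')
for p in((95,180),(115,172),(138,262),(118,268)):
    q=onz(f,np.array(p)/6+[199.6,189.6],.026);print('stop',(q-c)@ex,(q-c)@ey)
for p in((572,100),(576,158),(510,105),(512,160)):
    q=onz(f,np.array(p)/6+[199.6,189.6],.059);print('tip',(q-c)@ex,(q-c)@ey)
# tool axes
from scipy.spatial.transform import Rotation as R
from plant import r
print(R.from_quat(r.read_state()['orientation']).as_matrix().round(3))
E
```

```text
[ 0.52990817 -0.00816869  0.01      ] 0.2020527355810004 [-0.16324248  0.98658598 -0.        ] 0.07692372227695571
stone in holder 0.008041146796883331 -0.0014506151085222681 home 17
stop 0.09608295039054507 -0.018077959273024507
stop 0.08580865833679199 -0.020167438924121997
stop 0.08244271176527412 0.024888053908814784
stop 0.0925283848432045 0.026014975240403887
tip -0.13631278204001496 -0.014171995523066543
tip -0.13312283424890597 0.01317946174325788
tip -0.10698118820718217 -0.017102260297793912
tip -0.10315318495041062 0.008690811354851434
[[ 0.937  0.349 -0.001]
 [ 0.349 -0.937  0.002]
 [ 0.    -0.002 -1.   ]]
```

{"method": "jog_arm", "body": {"translation": [[29.2, -27.4, 0], [29.2, -27.4, 0], [29.2, -27.4, 0], [29.2, -27.4, 0], [29.2, -27.4, 0]], "turn": [0, 0, 0, 0, 0], "hand": [1, 1, 1, 1, 1], "squeeze": 25}}

```text
time_s: 0.52
tcp_pos: [0.3162, -0.4278, 0.214]
orientation: [0.984, 0.177, -0.0, -0.0]
contact_force: [0.7, 0.3, -0.6]
finger_gap: 1.0
grasp_force: 0.0
```

{"method": "jog_arm", "body": {"translation": [[29.2, -27.4, 0], [29.2, -27.4, 0], [29.2, -27.4, 0], [29.2, -27.4, 0], [29.2, -27.4, 0]], "turn": [0, 0, 0, 0, 0], "hand": [1, 1, 1, 1, 1]}}

```text
time_s: 0.93
tcp_pos: [0.4051, -0.2483, 0.2143]
orientation: [0.984, 0.177, -0.0, -0.0]
contact_force: [1.2, -0.6, -0.1]
finger_gap: 0.999
grasp_force: 0.0
```

{"method": "jog_arm", "body": {"translation": [[29.2, -27.4, 0], [29.2, -27.4, 0], [29.2, -27.4, 0], [29.2, -27.4, 0], [29.2, -27.4, 0]], "turn": [0, 0, 0, 0, 0], "hand": [1, 1, 1, 1, 1]}}

```text
time_s: 1.35
tcp_pos: [0.4941, -0.0689, 0.2144]
orientation: [0.984, 0.178, -0.0, 0.0]
contact_force: [0.1, -0.5, 0.0]
finger_gap: 0.999
grasp_force: 0.0
```

{"method": "jog_arm", "body": {"translation": [[29.2, -27.4, 0], [29.2, -27.4, 0], [0, 0, 0], [0, 0, 0], [0, 0, 0]], "turn": [0, 0, -0.12, -0.12, -0.12], "hand": [1, 1, 1, 1, 1]}}

```text
time_s: 1.77
tcp_pos: [0.5293, 0.0019, 0.2139]
orientation: [0.935, 0.355, -0.001, -0.0]
contact_force: [0.5, 0.1, 0.3]
finger_gap: 0.999
grasp_force: 0.0
```

{"method": "jog_arm", "body": {"translation": [[0, 0, 0], [0, 0, 0], [0, 0, 0], [0, 0, 0], [0, 0, 0]], "turn": [-0.12, -0.12, -0.12, -0.12, -0.12], "hand": [1, 1, 1, 1, 1]}}

```text
time_s: 2.18
tcp_pos: [0.5291, 0.0009, 0.2141]
orientation: [0.789, 0.614, -0.0, -0.0]
contact_force: [-0.1, 0.1, -0.1]
finger_gap: 0.998
grasp_force: 0.0
```

{"method": "jog_arm", "body": {"translation": [[0, 0, 0], [0, 0, 0], [0, 0, 0], [0, 0, 0], [0, 0, 0]], "turn": [-0.12, -0.12, -0.12, -0.05, 0], "hand": [1, 1, 1, 1, 1]}}

```text
time_s: 2.6
tcp_pos: [0.5291, 0.0008, 0.2141]
orientation: [0.65, 0.76, -0.0, -0.0]
contact_force: [0.6, 0.6, 0.9]
finger_gap: 1.004
grasp_force: 0.0
```

```bash
python3 - <<'E'
from h import *
from plant import r
f=r.grab_frame('wrist');im=f['color'];cv2.imwrite('pics/w1.png',cv2.resize(im,(768,576)))
m=red(im);c=sorted(cv2.findContours(m,0,2)[0],key=cv2.contourArea)[-3:]
for k in c:
    b=cv2.minAreaRect(k);P=np.array([onz(f,p,.03,1) for p in cv2.boxPoints(b)])
    print(b,P.round(4)[:,:2].tolist(),P.mean(0).round(4),np.linalg.norm(P[0]-P[1]),np.linalg.norm(P[2]-P[1]))
print(f['fx'],f['cam_to_world'].round(3))
E
```

```text
((154.29832458496094, 125.62644958496094), (72.32549285888672, 24.437158584594727), 80.3947982788086) [[0.3702, 0.0784], [0.4014, 0.0859], [0.4275, 0.0004], [0.3961, -0.0092]] [0.3988 0.0389 0.03  ] 0.03212312223346844 0.0894465564090127
((490.5, 82.5), (101.0, 41.0), 90.0) [[0.8029, 0.2574], [0.8963, 0.2976], [0.9227, 0.1334], [0.8276, 0.1096]] [0.8624 0.1995 0.03  ] 0.1017135471108738 0.16632364098835845
((255.5, 169.0), (102.0, 35.0), 90.0) [[0.5008, 0.0613], [0.5416, 0.0677], [0.5633, -0.0584], [0.5192, -0.0653]] [0.5312 0.0013 0.03  ] 0.04131502519551759 0.12799586542636612
297.3186396354542 [[ 0.988  0.15   0.04   0.517]
 [ 0.155 -0.952 -0.263  0.074]
 [-0.001  0.266 -0.964  0.384]
 [ 0.     0.     0.     1.   ]]
```

View pics/w1.png

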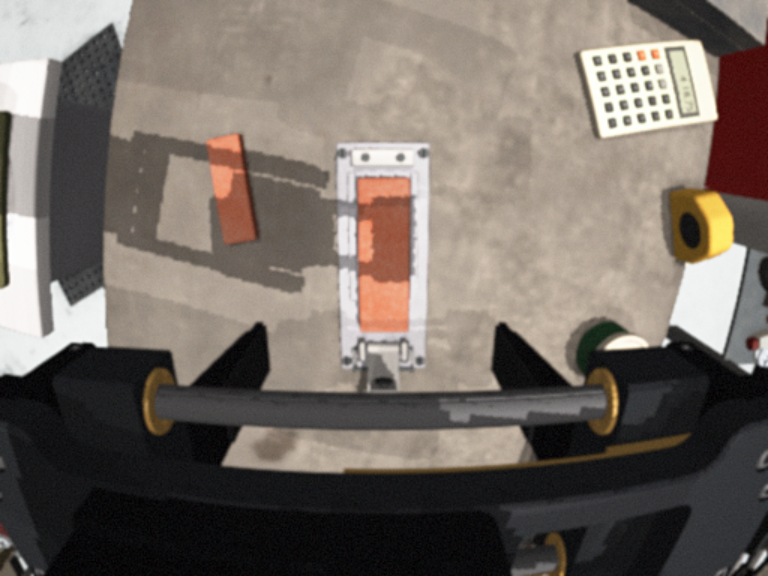

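The wrist view shows the holder upright in the image: stone at (384,255), end stop at (385,157), parked flap at (383,365). I'll descend over the stone.

{"method": "jog_arm", "body": {"translation": [[0, 1.5, 35], [0, 0, 35], [0, 0, 35], [0, 0, 30], [0, 0, 20]], "turn": [0, 0, 0, 0, 0], "hand": [0.6, 0.4, 0.3, 0.3, 0.3]}}

```text
time_s: 3.07
tcp_pos: [0.5285, 0.0012, 0.0558]
orientation: [0.65, 0.76, -0.001, -0.002]
contact_force: [-0.2, -0.4, -0.7]
finger_gap: 0.707
grasp_force: 0.0
```

{"method": "jog_arm", "body": {"translation": [[0, 0, 15], [0, 0, 12], [0, 0, 8], [0, 0, 6], [0, 0, 0]], "turn": [0, 0, 0, 0, 0], "hand": [0.3, 0.3, 0.3, 0.3, 0.3]}}

```text
time_s: 3.48
tcp_pos: [0.5305, 0.0011, 0.0179]
orientation: [0.65, 0.76, -0.0, -0.001]
contact_force: [-0.5, -0.0, 0.1]
finger_gap: 0.649
grasp_force: 0.0
```

{"method": "jog_arm", "body": {"translation": [[0, 0, 0], [0, 0, 0], [0, 0, 0], [0, 0, 0], [0, 0, 0]], "turn": [0, 0, 0, 0, 0], "hand": [0.1, -0.1, -0.3, -0.3, -0.3], "squeeze": 20}}

```text
time_s: 3.9
tcp_pos: [0.5317, 0.0009, 0.0197]
orientation: [0.65, 0.76, 0.0, 0.001]
contact_force: [-0.5, 0.2, 2.9]
finger_gap: 0.444
grasp_force: 20.0
```

{"method": "jog_arm", "body": {"translation": [[0, 0, 0], [0, 0, 0], [0, 0, 0], [0, 0, 0], [0, 0, 0]], "turn": [0, 0, 0, 0, 0], "hand": [-0.3, -0.3, -0.3, -0.3, -0.3]}}

```text
time_s: 4.32
tcp_pos: [0.5317, 0.0009, 0.0197]
orientation: [0.65, 0.76, 0.0, 0.001]
contact_force: [-0.9, 0.1, 5.9]
finger_gap: 0.444
grasp_force: 20.0
```

{"method": "jog_arm", "body": {"translation": [[2, 0, -1], [2, 0, 0], [1.5, 0, 0], [0.5, 0, 0], [0, 0, 0]], "turn": [0, 0, 0, 0, 0], "hand": [-0.3, -0.3, -0.3, -0.3, -0.3]}}

```text
time_s: 4.73
tcp_pos: [0.5301, 0.007, 0.0197]
orientation: [0.65, 0.76, 0.0, 0.0]
contact_force: [0.4, -0.6, 2.0]
finger_gap: 0.444
grasp_force: 20.0
```

Stone slides freely, and the force stays low. I'll continue in small steps.

{"method": "jog_arm", "body": {"translation": [[1, 0, 0], [0.5, 0, 0], [0.5, 0, 0], [0, 0, 0], [0, 0, 0]], "turn": [0, 0, 0, 0, 0], "hand": [-0.3, -0.3, -0.3, -0.3, -0.3]}}

```text
time_s: 5.15
tcp_pos: [0.5297, 0.009, 0.0197]
orientation: [0.65, 0.76, 0.0, 0.0]
contact_force: [1.2, -1.4, 2.0]
finger_gap: 0.442
grasp_force: 20.0
```

{"method": "jog_arm", "body": {"translation": [[0.5, 0, 0], [0.5, 0, 0], [0, 0, 0], [0, 0, 0], [0, 0, 0]], "turn": [0, 0, 0, 0, 0], "hand": [-0.3, -0.3, -0.3, -0.3, -0.3]}}

```text
time_s: 5.57
tcp_pos: [0.5296, 0.0099, 0.0197]
orientation: [0.65, 0.76, 0.0, 0.0]
contact_force: [0.3, -1.8, 2.5]
finger_gap: 0.443
grasp_force: 20.0
```

{"method": "jog_arm", "body": {"translation": [[0.5, 0, 0], [0.5, 0, 0], [0, 0, 0], [0, 0, 0], [0, 0, 0]], "turn": [0, 0, 0, 0, 0], "hand": [-0.3, -0.3, -0.3, -0.3, -0.3]}}

```text
time_s: 5.98
tcp_pos: [0.5296, 0.01, 0.0197]
orientation: [0.65, 0.76, -0.001, 0.001]
contact_force: [0.6, -5.3, -0.3]
finger_gap: 0.436
grasp_force: 20.0
```

{"method": "jog_arm", "body": {"translation": [[0.5, 0, 0], [0, 0, 0], [0, 0, 0], [0, 0, 0]], "turn": [0, 0, 0, 0], "hand": [-0.3, -0.3, -0.3, -0.3]}}

```text
time_s: 6.32
tcp_pos: [0.5296, 0.01, 0.0197]
orientation: [0.65, 0.76, -0.001, 0.001]
contact_force: [1.4, -7.6, 0.7]
finger_gap: 0.449
grasp_force: 20.0
```

{"method": "jog_arm", "body": {"translation": [[0.5, 0, 0], [0.3, 0, 0], [0, 0, 0], [0, 0, 0], [0, 0, 0]], "turn": [0, 0, 0, 0, 0], "hand": [-0.3, -0.3, -0.3, -0.3, -0.3]}}

```text
time_s: 6.73
tcp_pos: [0.5297, 0.01, 0.0197]
orientation: [0.649, 0.76, -0.001, 0.002]
contact_force: [1.7, -10.7, 0.6]
finger_gap: 0.44
grasp_force: 20.0
```

{"method": "jog_arm", "body": {"translation": [[0, 0, 0], [0, 0, 0], [-0.8, 0, 0], [-0.6, 0, 0], [0, 0, 0]], "turn": [0, 0, 0, 0, 0], "hand": [-0.3, -0.3, -0.3, -0.3, -0.1]}}

```text
time_s: 7.15
tcp_pos: [0.5293, 0.0108, 0.0195]
orientation: [0.65, 0.76, 0.0, -0.0]
contact_force: [0.8, -0.1, -0.3]
finger_gap: 0.451
grasp_force: 0.5
```

{"method": "jog_arm", "body": {"translation": [[0, 0, 0], [0, 0, 0], [0, 0, 0], [0, 0, -5], [0, 0, -10]], "turn": [0, 0, 0, 0, 0], "hand": [0.1, 0.2, 0.3, 0.3, 0.3]}}

```text
time_s: 7.57
tcp_pos: [0.5279, 0.0112, 0.0336]
orientation: [0.65, 0.76, -0.001, -0.002]
contact_force: [0.2, 0.7, 0.1]
finger_gap: 0.648
grasp_force: 0.0
```

{"method": "jog_arm", "body": {"translation": [[0, 0, -25], [0, 0, -30], [0, 0, -30], [0, 0, -30], [0, 0, 0]], "turn": [0, 0, 0, 0, 0], "hand": [0, -0.5, -1, -1, -1]}}

```text
time_s: 7.98
tcp_pos: [0.5338, 0.0107, 0.1584]
orientation: [0.65, 0.76, 0.004, 0.005]
contact_force: [1.1, 0.0, 0.6]
finger_gap: 0.352
grasp_force: 0.0
```

Stone pressed home at about 10 N and released. Now I'll move behind the lever, with the fingers shut.

{"method": "jog_arm", "body": {"translation": [[-36, 0, 0], [-36, 0, 0], [-36, 0, 0], [-36, 0, 0], [-36, 0, 0]], "turn": [0, 0, 0, 0, 0], "hand": [-1, -1, -1, -1, -1]}}

```text
time_s: 8.4
tcp_pos: [0.5575, -0.1685, 0.1505]
orientation: [0.65, 0.76, 0.0, 0.0]
contact_force: [-0.2, -0.6, -0.3]
finger_gap: 0.025
grasp_force: 0.0
```

{"method": "jog_arm", "body": {"translation": [[0, 0, 0], [0, 0, 0]], "turn": [0, 0], "hand": [-1, -1]}}

```text
time_s: 8.57
tcp_pos: [0.5574, -0.1684, 0.1501]
orientation: [0.651, 0.759, 0.0, 0.0]
contact_force: [-0.4, 0.4, -0.9]
finger_gap: 0.007
grasp_force: 0.0
```

```bash
python3 - <<'E'
from h import *
from plant import r
s=r.read_state();print(s['tcp_pos'],s['orientation'],s['contact_force'],s['finger_gap'])
f=r.grab_frame('wrist');im=f['color'];cv2.imwrite('pics/w2.png',cv2.resize(im,(768,576)))
m=red(im);m[:,:180]=0;m[:,340:]=0
k=max(cv2.findContours(m,0,2)[0],key=cv2.contourArea);b=cv2.minAreaRect(k)
print(b,[onz(f,p,.03,1).round(4)[:2].tolist() for p in cv2.boxPoints(b)])
import pickle;pickle.dump(f,open('w2.pkl','wb'))
E
```

```text
[ 0.5573998  -0.16840453  0.15009975] [6.50997597e-01 7.59079752e-01 2.41262646e-04 1.15113053e-05] [-0.44841248  0.44470598 -0.88445674] 0.006913171044920417
((253.5, 34.5), (69.0, 43.0), 90.0) [[0.5083, 0.0126], [0.5499, 0.019], [0.5604, -0.0525], [0.5197, -0.0587]]
```

View pics/w2.png

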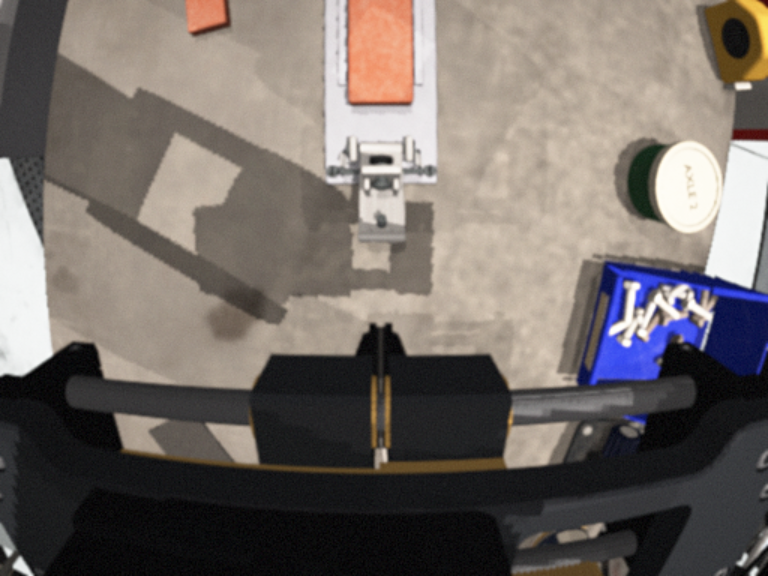

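The wrist view shows the lever bar at (382,238) and the shut fingers at (380,335), in line behind it. The stone is home. I'll descend behind the bar and then feel forward.

{"method": "jog_arm", "body": {"translation": [[0, 0, 35], [0, 0, 35], [0, 0, 25], [0, 0, 11], [0, 0, 0]], "turn": [0, 0, 0, 0, 0], "hand": [-1, -1, -1, -1, -1]}}

```text
time_s: 9.03
tcp_pos: [0.5548, -0.1647, 0.0403]
orientation: [0.649, 0.761, -0.001, -0.003]
contact_force: [-0.0, -0.4, -0.2]
finger_gap: 0.005
grasp_force: 0.0
```

{"method": "jog_arm", "body": {"translation": [[4, 0, 0], [4, 0, 0], [2, 0, 0], [0, 0, 0], [0, 0, 0]], "turn": [0, 0, 0, 0, 0], "hand": [-1, -1, -1, -1, -1]}}

```text
time_s: 9.45
tcp_pos: [0.5567, -0.1572, 0.0452]
orientation: [0.65, 0.76, 0.0, 0.001]
contact_force: [-0.1, -1.6, -0.9]
finger_gap: 0.007
grasp_force: 0.0
```

{"method": "jog_arm", "body": {"translation": [[1.5, 0, 0], [1.5, 0, 0], [1, 0, 0], [0, 0, 0], [0, 0, 0]], "turn": [0, 0, 0, 0, 0], "hand": [-1, -1, -1, -1, -1]}}

```text
time_s: 9.87
tcp_pos: [0.5551, -0.1532, 0.0436]
orientation: [0.65, 0.76, -0.0, -0.0]
contact_force: [0.5, 0.3, 0.5]
finger_gap: 0.006
grasp_force: 0.0
```

{"method": "jog_arm", "body": {"translation": [[1, 0, 0], [1, 0, 0], [1, 0, 0], [0, 0, 0], [0, 0, 0]], "turn": [0, 0, 0, 0, 0], "hand": [-1, -1, -1, -1, -1]}}

```text
time_s: 10.28
tcp_pos: [0.5549, -0.1511, 0.0438]
orientation: [0.65, 0.76, -0.0, 0.001]
contact_force: [0.1, -5.0, -1.0]
finger_gap: 0.005
grasp_force: 2.6
```

{"method": "jog_arm", "body": {"translation": [[1, 0, 0], [1, 0, 0], [0, 0, 0], [0, 0, 0]], "turn": [0, 0, 0, 0], "hand": [-1, -1, -1, -1]}}

```text
time_s: 10.62
tcp_pos: [0.5548, -0.1502, 0.0446]
orientation: [0.65, 0.76, -0.001, 0.002]
contact_force: [-2.2, -8.0, 1.5]
finger_gap: 0.002
grasp_force: 4.0
```

Contact at about 5–8 N. I'll follow the arc upward.

{"method": "jog_arm", "body": {"translation": [[2.3, 0, -2.6], [2.4, 0, -2.5], [2.6, 0, -2.4], [2.7, 0, -2.3], [0, 0, 0]], "turn": [0, 0, 0, 0, 0], "hand": [-1, -1, -1, -1, -1]}}

```text
time_s: 11.03
tcp_pos: [0.5534, -0.1397, 0.055]
orientation: [0.65, 0.76, -0.001, 0.001]
contact_force: [-1.6, -6.6, 4.2]
finger_gap: 0.004
grasp_force: 3.1
```

{"method": "jog_arm", "body": {"translation": [[2.8, 0, -2.3], [2.9, 0, -2.2], [3, 0, -2], [3, 0, -1.8], [0, 0, 0]], "turn": [0, 0, 0, 0, 0], "hand": [-1, -1, -1, -1, -1]}}

```text
time_s: 11.45
tcp_pos: [0.5516, -0.1267, 0.0628]
orientation: [0.65, 0.76, 0.0, 0.001]
contact_force: [0.8, -3.7, 3.0]
finger_gap: 0.003
grasp_force: 1.4
```

{"method": "jog_arm", "body": {"translation": [[3, 0, -1.6], [3.2, 0, -1.5], [3.2, 0, -1.3], [3.2, 0, -1.2], [0, 0, 0]], "turn": [0, 0, 0, 0, 0], "hand": [-1, -1, -1, -1, -1]}}

```text
time_s: 11.87
tcp_pos: [0.5484, -0.1131, 0.0669]
orientation: [0.65, 0.76, 0.0, -0.001]
contact_force: [-0.6, 0.8, 0.3]
finger_gap: 0.004
grasp_force: 0.0
```

```bash
python3 - <<'E'
from plant import r
import cv2
f=r.grab_frame('side')['color'];cv2.imwrite('pics/s2.png',cv2.resize(f[150:260,220:350],None,fx=5,fy=5,interpolation=cv2.INTER_CUBIC))
print(r.read_state()['contact_force'])
E
```

```text
[-0.47122751  0.53343813 -0.60158545]
```

View pics/s2.png

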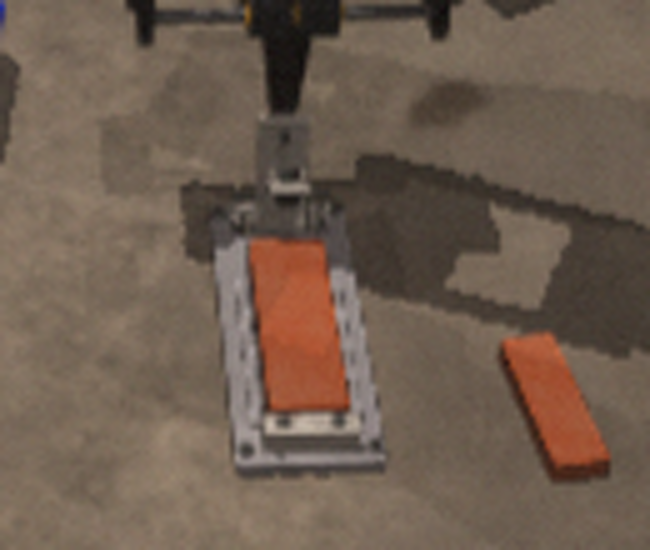

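The side view shows the lever (285,150) still near upright against the finger, about at its balance point, and the stone (300,320) touching the stop. I'll nudge on.

{"method": "jog_arm", "body": {"translation": [[2.5, 0, -0.8], [2.5, 0, -0.6], [2.5, 0, -0.4], [2, 0, -0.2], [0, 0, 0]], "turn": [0, 0, 0, 0, 0], "hand": [-1, -1, -1, -1, -1]}}

```text
time_s: 12.33
tcp_pos: [0.5475, -0.1046, 0.0693]
orientation: [0.65, 0.76, 0.0, -0.0]
contact_force: [-0.5, -0.7, 0.2]
finger_gap: 0.003
grasp_force: 0.0
```

```bash
python3 - <<'E'
from plant import r
import cv2
f=r.grab_frame('side')['color'];cv2.imwrite('pics/s3.png',cv2.resize(f[150:260,220:350],None,fx=5,fy=5,interpolation=cv2.INTER_CUBIC))
print(r.read_state()['contact_force'])
E
```

```text
[-0.3629439   0.36569593  0.08962518]
```

View pics/s3.png

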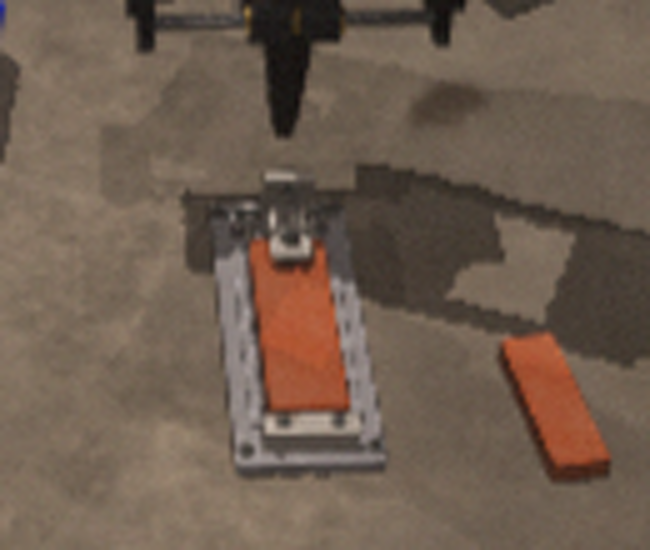

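The flap has snapped over: lever tip at (285,180), nose on the stone at (290,245). I'll lower a little and feel forward to press.

{"method": "jog_arm", "body": {"translation": [[4, 0, 2.5], [4, 0, 2.5], [4, 0, 0], [3, 0, 0], [0, 0, 0]], "turn": [0, 0, 0, 0, 0], "hand": [-1, -1, -1, -1, -1]}}

```text
time_s: 12.8
tcp_pos: [0.545, -0.0895, 0.0641]
orientation: [0.65, 0.76, -0.0, -0.0]
contact_force: [0.4, 0.8, -0.2]
finger_gap: 0.006
grasp_force: 0.0
```

{"method": "jog_arm", "body": {"translation": [[1, 0, 0], [1, 0, 0], [1, 0, 0], [1, 0, 0], [0, 0, 0]], "turn": [0, 0, 0, 0, 0], "hand": [-1, -1, -1, -1, -1]}}

```text
time_s: 13.22
tcp_pos: [0.5446, -0.0861, 0.0644]
orientation: [0.65, 0.76, 0.0, 0.0]
contact_force: [0.2, -0.0, -0.1]
finger_gap: 0.006
grasp_force: 0.0
```

{"method": "jog_arm", "body": {"translation": [[1, 0, 0], [1, 0, 0], [1, 0, 0], [0, 0, 0], [0, 0, 0]], "turn": [0, 0, 0, 0, 0], "hand": [-1, -1, -1, -1, -1]}}

```text
time_s: 13.63
tcp_pos: [0.5441, -0.0832, 0.0643]
orientation: [0.65, 0.76, -0.0, -0.0]
contact_force: [-0.0, 0.2, 0.6]
finger_gap: 0.002
grasp_force: 0.0
```

{"method": "jog_arm", "body": {"translation": [[0.8, 0, 0], [0.8, 0, 0], [0.4, 0, 0], [0, 0, 0]], "turn": [0, 0, 0, 0], "hand": [-1, -1, -1, -1]}}

```text
time_s: 13.97
tcp_pos: [0.5438, -0.0811, 0.0643]
orientation: [0.65, 0.76, -0.0, -0.0]
contact_force: [0.3, 0.2, 0.1]
finger_gap: 0.007
grasp_force: 0.0
```

{"method": "jog_arm", "body": {"translation": [[0.8, 0, 0], [0.8, 0, 0], [0, 0, 0], [0, 0, 0]], "turn": [0, 0, 0, 0], "hand": [-1, -1, -1, -1]}}

```text
time_s: 14.3
tcp_pos: [0.5436, -0.0796, 0.0643]
orientation: [0.65, 0.76, -0.0, -0.0]
contact_force: [-0.2, -1.0, -0.4]
finger_gap: 0.007
grasp_force: 0.0
```

{"method": "jog_arm", "body": {"translation": [[0.8, 0, 0], [0.8, 0, 0], [0, 0, 0], [0, 0, 0]], "turn": [0, 0, 0, 0], "hand": [-1, -1, -1, -1]}}

```text
time_s: 14.63
tcp_pos: [0.5434, -0.0781, 0.0644]
orientation: [0.65, 0.76, 0.0, 0.0]
contact_force: [0.6, 0.4, 0.3]
finger_gap: 0.005
grasp_force: 0.0
```

{"method": "jog_arm", "body": {"translation": [[0.5, 0, 0], [0.5, 0, 0], [0, 0, 0], [0, 0, 0]], "turn": [0, 0, 0, 0], "hand": [-1, -1, -1, -1]}}

```text
time_s: 14.97
tcp_pos: [0.5432, -0.0771, 0.0644]
orientation: [0.65, 0.76, -0.0, -0.0]
contact_force: [0.2, 0.3, 0.0]
finger_gap: 0.008
grasp_force: 0.0
```

{"method": "jog_arm", "body": {"translation": [[0.8, 0, 0], [0.8, 0, 0], [0.4, 0, 0], [0, 0, 0]], "turn": [0, 0, 0, 0], "hand": [-1, -1, -1, -1]}}

```text
time_s: 15.3
tcp_pos: [0.5429, -0.0751, 0.0643]
orientation: [0.65, 0.76, 0.0, -0.0]
contact_force: [-0.3, -0.6, 0.1]
finger_gap: 0.001
grasp_force: 0.0
```

{"method": "jog_arm", "body": {"translation": [[0.5, 0, 0], [0.5, 0, 0], [0, 0, 0], [0, 0, 0]], "turn": [0, 0, 0, 0], "hand": [-1, -1, -1, -1]}}

```text
time_s: 15.63
tcp_pos: [0.5428, -0.0743, 0.0644]
orientation: [0.65, 0.76, -0.0, 0.0]
contact_force: [-0.8, -0.8, -0.7]
finger_gap: 0.006
grasp_force: 0.3
```

{"method": "jog_arm", "body": {"translation": [[0.5, 0, 0], [0.5, 0, 0], [0, 0, 0], [0, 0, 0]], "turn": [0, 0, 0, 0], "hand": [-1, -1, -1, -1]}}

```text
time_s: 15.97
tcp_pos: [0.5427, -0.0736, 0.0644]
orientation: [0.65, 0.76, -0.0, 0.0]
contact_force: [-0.6, -3.1, -1.0]
finger_gap: 0.005
grasp_force: 1.6
```

Contact. I'll raise the push to about 8 N.

{"method": "jog_arm", "body": {"translation": [[0.5, 0, 0], [0.5, 0, 0], [0, 0, 0], [0, 0, 0]], "turn": [0, 0, 0, 0], "hand": [-1, -1, -1, -1]}}

```text
time_s: 16.3
tcp_pos: [0.5426, -0.0731, 0.0644]
orientation: [0.65, 0.76, -0.001, 0.001]
contact_force: [1.1, -6.5, -1.7]
finger_gap: 0.004
grasp_force: 2.9
```

{"method": "jog_arm", "body": {"translation": [[0.5, 0, 0], [0, 0, 0], [0, 0, 0], [0, 0, 0], [0, 0, 0]], "turn": [0, 0, 0, 0, 0], "hand": [-1, -1, -1, -1, -1]}}

```text
time_s: 16.72
tcp_pos: [0.5426, -0.0729, 0.0644]
orientation: [0.65, 0.76, -0.001, 0.001]
contact_force: [1.1, -7.7, -1.7]
finger_gap: 0.006
grasp_force: 3.4
```

{"method": "jog_arm", "body": {"translation": [[0.2, 0, 0], [0, 0, 0], [0, 0, 0], [0, 0, 0], [0, 0, 0]], "turn": [0, 0, 0, 0, 0], "hand": [-1, -1, -1, -1, -1]}}

```text
time_s: 17.13
tcp_pos: [0.5426, -0.0729, 0.0644]
orientation: [0.65, 0.76, -0.001, 0.001]
contact_force: [1.3, -7.9, -2.1]
finger_gap: 0.006
grasp_force: 3.6
```

{"method": "jog_arm", "body": {"translation": [[0.2, 0, 0], [0, 0, 0], [0, 0, 0], [0, 0, 0], [0, 0, 0]], "turn": [0, 0, 0, 0, 0], "hand": [-1, -1, -1, -1, -1]}}

```text
time_s: 17.55
tcp_pos: [0.5426, -0.0728, 0.0644]
orientation: [0.65, 0.76, -0.001, 0.001]
contact_force: [1.3, -7.3, -3.2]
finger_gap: 0.008
grasp_force: 3.8
```

{"method": "jog_arm", "body": {"translation": [[-2, 0, 0], [-5, 0, 0], [-10, 0, 0], [-15, 0, 0], [-10, 0, -10]], "turn": [0, 0, 0, 0, 0], "hand": [-1, -1, -1, -1, -1]}}

```text
time_s: 17.97
tcp_pos: [0.5475, -0.1136, 0.0726]
orientation: [0.65, 0.76, -0.001, -0.002]
contact_force: [-0.5, -0.2, -0.1]
finger_gap: 0.004
grasp_force: 0.0
```

{"method": "jog_arm", "body": {"translation": [[-15, 0, -30], [-20, 0, -30], [-20, 0, -30], [-20, 0, -20], [0, 0, 0]], "turn": [0, 0, 0, 0, 0], "hand": [-1, -1, -1, -1, -1]}}

```text
time_s: 18.38
tcp_pos: [0.5639, -0.1919, 0.192]
orientation: [0.651, 0.759, 0.001, 0.006]
contact_force: [0.7, -0.5, 1.0]
finger_gap: 0.006
grasp_force: 0.0
```

```bash
python3 - <<'E'
from h import *
from plant import r
s=r.read_state();print(s['tcp_pos'],s['contact_force'])
f=r.grab_frame('side')['color'];t=r.grab_frame('top')['color']
a=cv2.resize(f[150:260,220:350],(520,440),interpolation=cv2.INTER_CUBIC)
b=cv2.resize(t[190:270,200:270],(280,320),interpolation=cv2.INTER_CUBIC)
c=np.zeros((440,800,3),np.uint8);c[:,:520]=a;c[:320,520:]=b;cv2.imwrite('pics/end.png',c)
E
```

```text
[ 0.56392092 -0.1919496   0.19200388] [ 0.71679449 -0.45506031  0.96946229]
```

View pics/end.png

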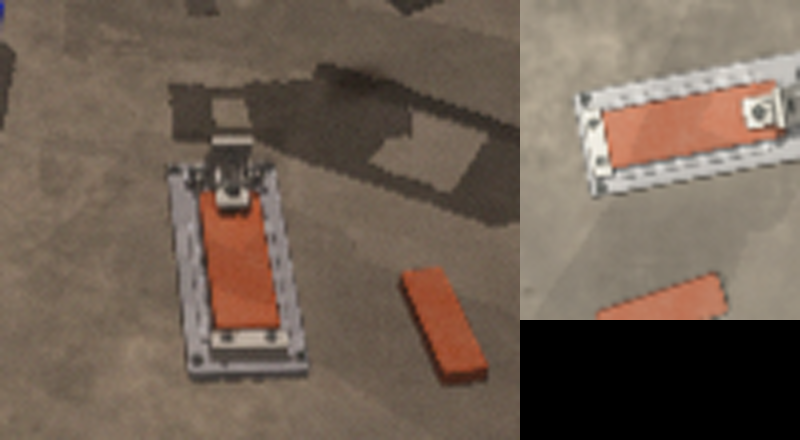

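The stone touches the stop (245,335; top-view crop 605,140), the nose is down on the stone (232,195; 762,112), and the arm is clear. I'm handing in.

```bash
python3 -c "
from plant import r
print(r.hand_in())"
```

```text
the job is handed in; nothing more can be done
None
```

I handed the job in at about 18 s: the stone was pushed home against the end stop at about 10 N, the flap snapped over it and its lever pressed at about 8 N, and the arm backed clear; the hand-in returned no verdict.

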